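Wind a chair slat under the spring presser and hold it pressed

ROBOT

A 6-joint arm with a two-finger parallel gripper is mounted at the origin on the work surface. World frame = base frame: x ahead of the robot, y to its left, z up, the work surface at z = 0. Lengths are in m, angles in rad, forces in N, time in s.
With the tool pointing down it reaches from about 0.3 to 0.85 m from the base axis. Payload 4.2 kg.
Tool frame: the origin (TCP) lies midway between the tips of the shut fingers; the grasp point (between the pads) lies 19 mm behind it (arm.grip_depth is the distance from the TCP to the grasp point, in m); z points along the fingers, y is the line along which they close (so a half turn about z gives the same grasp; the last joint's range is limited). The gripper opens to 91 mm and grips with 3 to 60 N. Pads are 32 mm wide; open, the fingers measure 118 mm over their backs; the gripper's body (76 mm by 178 mm) begins 60 mm behind the grasp point.
Start: joints at [1.225, 0.32, 1.565, -0, 1.257, -0.02], TCP at [0.184, 0.545, 0.214] pointing down, gripper open.
Joint ranges: [-3.11, 3.11], [-0.84, 2.01], [0.21, 2.61], [-1.34, 4.49], [0.05, 2.63], [-2.56, 2.56]. Speed limits (rad/s): [2.57, 2.57, 3.14, 3.14, 3.14, 3.14].

INTERFACE

Orientations are given as [roll, pitch, yaw] about the fixed x, y, z axes, in that order (R = Rz(yaw) Ry(pitch) Rx(roll)).
In Python, from plant import arm gives the robot as it stands.
- The arm moves only by the tool move_arm, never from a script. Its argument "series" is a list of rows, each a list of 3 entries, a list of its own where there are three numbers: the shift along the tool's x, y, z each as a share of 100 mm, from -1 to 1, then the turn, a rotation vector about the tool's x, y, z each as a share of pi rad, from -1 to 1, then the opening, from 0 (shut) to 1 (fully open). A call has 1 to 20 rows; each row shifts and turns the commanded pose from where the row before left it, along the tool's axes as they then stand; what a row does not reach is not made up. A row lasts 1/8 s, in which the tool goes at most 62.5 mm and 10.7 degrees, less where a joint would pass 70% of its speed; a pose out of reach is approached as far as the arm can. A call with a number of a shift or a turn outside -1 to 1 is refused whole. A call with a gripper value outside its range is refused whole. The fingers move at their own pace and stop on an object; "squeeze" is the grip in N (left out, the last holds). Time passes only in rows, so rows that do not move let the fingers close. It gives the time, the measured TCP pose, the force, the opening and the grip force at its end, in the units of the state.
- arm.read_state(): the state, without advancing time (a new reading comes with each control period).
- arm.camera(name): name is "side" or "top" or "wrist"; returns a dict with "pixels" (420x560x3 uint8, red, green, blue), "fx", "fy", "cx", "cy" (pixels), "R" (3x3) and "t" (3): a world point X has camera coordinates R X + t; the wrist camera has in their place "tool_from_camera" (4x4, takes a point from camera to tool coordinates, whose origin is the TCP and whose axes are the flange's). Camera axes: x right, y down, z forward; pixel columns grow to the right and rows downward; lengths in m; the calibration is good to about 2 mm. A picture is of the moment at which its call begins: read the wrist's pose just before it. There is no depth.
- arm.sign_off(): hands the job in; it is judged then, once.
The state is a dict: "clock": time; "joints": joint angles; "joint_vel": joint speeds; "joint_torque": joint torques, N m; "ee_pos": TCP position; "eef_rot": TCP orientation; "contact_force": force on the tool from outside, world axes, zero at the start; "ft_torque": the same for the moment, N m; "gripper_width": finger opening in m; "gripper_force": force on a finger pad.
Only numpy, scipy, OpenCV 4.12 (cv2) and the standard library are available. Lean on these libraries where they do the work, as an engineer would, in place of code of your own. Each camera call takes 0.05 s, during which the arm holds its last target. There are 200 camera calls.

TASK

Turn the hand crank clockwise, somewhere between one and three turns, until the dark wooden plug in the chair slat is centred under the presser's arm, leaving the presser up meanwhile and moving the jig by the crank only. Then take the presser's yellow handle and push it down until its arm is level, so that the rubber foot presses the plug home, and finish while still holding the handle there; keep the slat in its jig and leave everything else on the table where it is.

Things in the scene. Friction and masses are not known exactly. Their poses are not given: they have to be found in the camera images.
- bed: grey steel base plate, 230 mm (its x, from -90 to +140 mm) by 520 mm (its y) by 30 mm, fixed for the run; origin at its underside, z up. The jig runs along its y axis. It carries the crank head near its -y end (axis at bed x 0, y -200 mm), the jig in the middle and the blue presser on its +x side
- crank_axis (a point): point on the vertical axis of the crank, at half the height of the red knob. The crank head is a green round casting 36 mm in radius whose top is 80 mm above the table; the steel crank arm (18 mm wide, top 92 mm above the table) turns on it
- crank_knob (a point): centre of the crank's upright red knob, a round grip 25 mm in diameter and 48 mm tall (from 94 to 142 mm above the table), 55 mm from the crank's axis; the knob spins freely on its pin. It takes 1.5 to 3 N to push it round; the crank stays where it is left
- crank (a joint): angle of the crank, rad, 0 at the start, grows clockwise seen from above; range -1 to 24
- carriage (a joint): travel of the jig along +y of the bed, m, 0 at the start; the crank drives it 30 mm per turn (4.775 mm per rad), clockwise moves it to +y
- jig_nest (a point): centre of the jig's nest where the slat's mid-height centre lies (2 mm play). The jig is a laminated wood block 94 x 240 mm (bed x, y), its top 75 mm above the table, with lips up to 87 mm
- jig: the laminated wood jig block; origin: centre of its underside, axes as the bed's
- slat_center (a point): centre of the loose pale wooden chair slat (70 mm x 220 mm, 20 mm thick, round ends, 0.15 to 0.3 kg) that lies in the jig, long side along the bed's y
- slat: the same slat; origin: centre of its underside, axes as the bed's
- plug: dark round wooden plug, 24 mm in diameter, standing 6 mm proud in the middle of the slat and fast to it; origin: centre of its underside
- plug_top (a point): centre of the plug's top, 101 mm above the table
- presser: blue fixed bracket of the presser, 70 x 90 mm, 137 mm tall from the table; it stands on the bed, its axes parallel to the bed's. Its y = 0 plane is the plane in which the presser arm swings and in which its foot lies; the arm points to its -x. The plug is centred when its y in this frame is 0
- pivot (a point): point on the presser arm's hinge (axis along the bracket's y), 115 mm above the table, in the arm's plane
- lever (a joint): angle of the presser arm, rad: 0 up (a spring returns it there), 0.45 when the arm is level, stop at 0.62. The foot meets the plug at about 0.35; holding at 0.45 takes about 12 to 16 N of downward push at the handle's middle
- lever_grip (a point): centre of the presser's yellow handle, a straight grip in line with the arm, 100 mm long, 28 mm wide, 26 mm tall, rounded. In the vertical plane of the arm, its centre lies, when level, 200 mm from the pivot toward the bracket's -x and 45 mm above it (160 mm above the table); when up, tilted by 0.45 rad with its free end high, 161 mm from the pivot toward -x and 128 mm above it
- handle: the yellow handle; origin at its centre, x along it, z up when level
- foot: rubber foot, 24 mm in diameter, under the arm 105 mm from the pivot on its own spring (4 N, plus 1 N per mm; about 10 mm pushed in when the arm is level over the plug); origin at the tip of the foot
- glue_bottle: white plastic bottle with orange cap, 60 mm across, 160 mm tall; origin: centre of underside. Bystander, leave alone
- plug_cup: small blue ceramic bowl, 72 mm across, 50 mm tall; origin: centre of underside. Bystander, leave alone
- mallet: hammer lying on the table; origin: under its middle. Bystander, leave alone
- glue_brush: brush lying on the table; origin: under its middle. Bystander, leave alone
- offcut: plywood block 60 x 100 x 45 mm; origin: centre of underside. Bystander, leave alone
- spare_slats: stack of two round-ended slats, 70 x 220 x 40 mm; origin: centre of underside. Bystander, leave alone
- wax_tin: steel tin, 80 mm across, 50 mm tall; origin: centre of underside. Bystander, leave alone
There are look-alikes about, which are no part of the job. What is shaped like the slat but blue or turquoise is not meant.

How it is judged:
By the outcome, as a careful person would: the job done as asked, in the order asked, and still so for the second after the job is handed in, while the arm keeps its last pose, push and grip.
It also fails if it takes over 72 s, if anything falls off the work surface, if the arm or the gripper's body presses on something with over 40 N, if the wrist force passes 120 N, or if a joint passes its speed limit or range.

## Working session

There is one attempt and no reset: what is moved stays moved. The work goes in short steps, Python scripts to look and compute and a tool call to move; the robot and the scene stay as the last step left them, time stands still between calls to the robot, and variables do not carry over. Pictures are saved under pics/ and viewed, at most 10 in all, crops included, and the job is handed in when it is done.

Besides the shell and the picture viewer there is one more tool, called after ">>>" in YAML: its name, and indented under it one key for each argument. move_arm: Moves the arm, as the interface text tells. Its arguments: {"type":"object","properties":{"series":{"type":"array","items":{"type":"array"}},"squeeze":{"type":"number"}},"required":["series"]}

```bash
ls; mkdir -p pics; python3 - <<'E'
from plant import arm
import cv2,numpy as np,pickle
s=arm.read_state();print({k:np.round(v,3).tolist() for k,v in s.items()})
for n in ("top","side"):
    c=arm.camera(n);pickle.dump(c,open(f"pics/{n}.pkl","wb"))
    cv2.imwrite(f"pics/{n}0.png",cv2.cvtColor(c["pixels"],cv2.COLOR_RGB2BGR)); print(n,c["fx"],c["fy"],c["cx"],c["cy"],np.round(c["R"],3).tolist(),np.round(c["t"],3).tolist())
E
```

```text
pics
{'clock': 0.0, 'joints': [1.225, 0.32, 1.566, -0.0, 1.257, -0.02], 'joint_vel': [0.001, -0.0, 0.0, -0.0, -0.001, -0.001], 'joint_torque': [0.0, -41.245, -23.197, 0.073, 0.046, -0.0], 'ee_pos': [0.184, 0.544, 0.213], 'eef_rot': [-3.14, -0.0, 2.816], 'contact_force': [-0.202, -0.391, -0.541], 'ft_torque': [0.057, 0.007, 0.045], 'gripper_force': 0.0, 'gripper_width': 0.091}
top 470.23041226021536 470.23041226021536 282.3108141251589 210.8891828244785 [[0.01, -1.0, 0.024], [-0.986, -0.014, -0.168], [0.168, -0.022, -0.986]] [-0.001, 0.507, 1.443]
side 516.0293841708573 516.0293841708573 270.8081483394073 210.99409679329327 [[-0.951, -0.309, 0.001], [-0.237, 0.726, -0.646], [0.199, -0.615, -0.763]] [0.476, 0.211, 1.705]
```

View pics/top0.png

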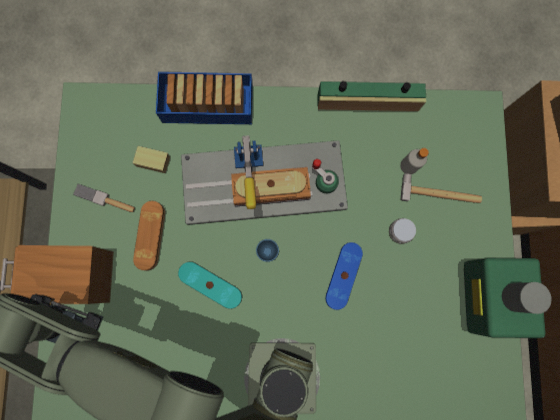

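View pics/side0.png

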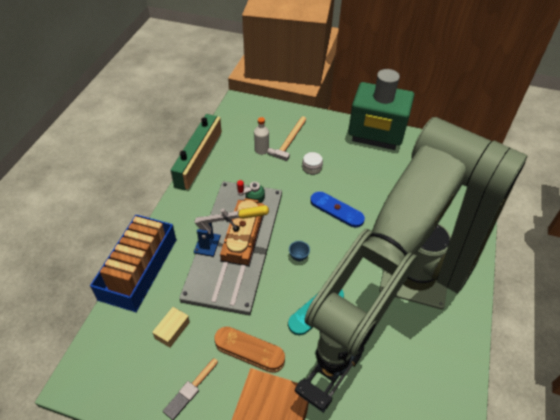

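The top view shows the bed (corners about (181,153), (345,142), (347,208), (187,222)) with the crank head at (327,181), the red knob at (317,163), the plug at (271,184), the blue presser at (248,155) and its yellow handle at (250,193). The blue slat at (344,275) and turquoise slat at (210,285) are look-alikes. The orange slats at (148,235) are the spare stack. The pale slat with the dark plug in the jig is the one meant.

```bash
cat > h.py <<'E'
import numpy as np,cv2,pickle
def ray(c,u,v,z):
    "pixel -> world at height z"
    R=np.array(c["R"]);t=np.array(c["t"]);o=-R.T@t
    d=R.T@np.array([(u-c["cx"])/c["fx"],(v-c["cy"])/c["fy"],1]);return o+d*(z-o[2])/d[2]
def proj(c,X):
    p=np.array(c["R"])@np.asarray(X)+np.array(c["t"]);return c["cx"]+c["fx"]*p[0]/p[2],c["cy"]+c["fy"]*p[1]/p[2]
E
python3 - <<'E'
from h import *
c=pickle.load(open("pics/top.pkl","rb"));s=pickle.load(open("pics/side.pkl","rb"))
im=c["pixels"][125:235,170:360,::-1]
a=cv2.resize(im,None,fx=4,fy=4,interpolation=cv2.INTER_CUBIC);cv2.imwrite("pics/crop1.png",a)
for p,z,n in [((181,153),.03,'c-+'),((345,142),.03,'c'),((347,208),.03,'c'),((187,222),.03,'c'),((327,181),.092,'axis'),((317,163),.142,'knobtop'),((271,184),.101,'plug')]:
    print(n,np.round(ray(c,*p,z),4))
E
```

```text
c-+ [0.6947 0.3341 0.03  ]
c [ 0.7411 -0.1992  0.03  ]
c [ 0.5213 -0.2028  0.03  ]
c [0.4694 0.3049 0.03  ]
axis [ 0.5942 -0.1318  0.092 ]
knobtop [ 0.6373 -0.0961  0.142 ]
plug [0.58   0.0412 0.101 ]
```

View pics/crop1.png

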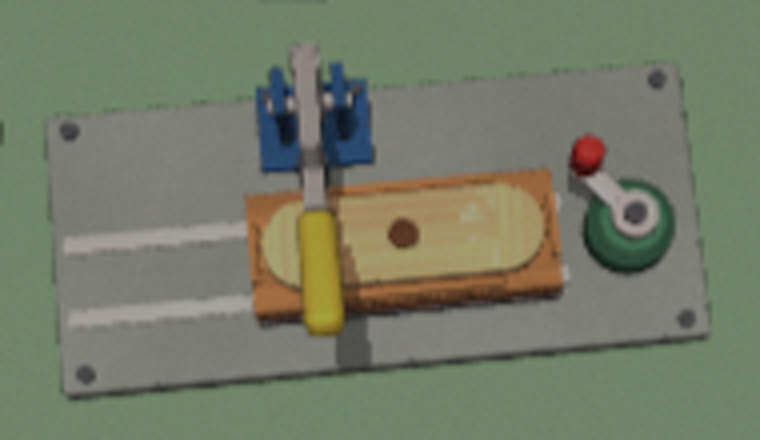

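```bash
python3 - <<'E'
from h import *
from scipy.optimize import least_squares
c=pickle.load(open("pics/top.pkl","rb"))
P=lambda u,v:np.array([(u+.5)/4-.5+170,(v+.5)/4-.5+125])
obs=[((-.09,-.26),.03,None)]
O=[(( .14,.26,.03),P(47,118)),((.14,-.26,.03),P(680,65)),((-.09,-.26,.03),P(710,338)),((-.09,.26,.03),P(68,397)),((0,-.2,.094),P(636,212))]
def W(q,b): x,y,a=q; return np.array([x+np.cos(a)*b[0]-np.sin(a)*b[1],y+np.sin(a)*b[0]+np.cos(a)*b[1],b[2]])
f=lambda q:np.concatenate([np.array(proj(c,W(q,b)))-p for b,p in O])
r=least_squares(f,[.6,.05,0]);q=r.x;print("bed",q,np.round(r.fun,2))
def B(p,z):
    w=ray(c,*p,z);d=w[:2]-q[:2];a=q[2];return np.round([d@[np.cos(a),np.sin(a)],d@[-np.sin(a),np.cos(a)]],4),np.round(w,4)
for n,p,z in [("plug",(403,233),.101),("axis",(636,212),.094),("knob",(590,148),.142),("handle",(321,270),.25),("handle low/butt end",(315,213),.23),("handle free end",(325,325),.28),("tail",(304,48),.13),("brL",(258,90),.137),("brR",(368,82),.137),("jigL1",(247,197),.087),("jigL2",(258,320),.087),("jigR",(552,170),.087),("jigR2",(563,292),.087)]: print(n,*B(P(*p),z))
E
```

```text
bed [0.58020569 0.0610145  0.10737186] [-0.56 -0.19  0.26 -0.77  1.22 -0.27 -1.29  0.14  0.38  0.91]
plug [ 0.0014 -0.0181] [0.5835 0.0432 0.101 ]
axis [ 0.003  -0.1992] [ 0.6045 -0.1367  0.094 ]
knob [ 0.0441 -0.1631] [ 0.6415 -0.0965  0.142 ]
handle [-0.0537  0.043 ] [0.5222 0.0981 0.25  ]
handle low/butt end [-0.0086  0.0442] [0.5669 0.1041 0.23  ]
handle free end [-0.0974  0.0428] [0.4787 0.0932 0.28  ]
tail [0.1454 0.0441] [0.72   0.1204 0.13  ]
brL [0.1132 0.0812] [0.684  0.1539 0.137 ]
brR [ 0.112  -0.0019] [0.6917 0.0711 0.137 ]
jigL1 [0.0442 0.0992] [0.6135 0.1644 0.087 ]
jigL2 [-0.0532  0.0985] [0.5168 0.1533 0.087 ]
jigR [ 0.044  -0.1387] [ 0.6388 -0.0721  0.087 ]
jigR2 [-0.0531 -0.1368] [ 0.542  -0.0807  0.087 ]
```

>>> move_arm:
  series:
    - [[0,0,-0.5],[0,0,-0.046],1]
    - [[0,0,-0.5],[0,0,-0.046],1]
    - [[0,0,-0.5],[0,0,-0.046],1]
    - [[0,0,-0.3],[0,0,0],1]
    - [[-0.22,-0.45,0],[0,0,0],1]
    - [[-0.22,-0.45,0],[0,0,0],1]
    - [[-0.22,-0.45,0],[0,0,0],1]
    - [[-0.22,-0.45,0],[0,0,0],1]
    - [[-0.22,-0.45,0],[0,0,0],1]
    - [[-0.22,-0.45,0],[0,0,0],1]
    - [[-0.22,-0.45,0],[0,0,0],1]
    - [[-0.22,-0.45,0],[0,0,0],1]
    - [[-0.22,-0.45,0],[0,0,0],1]
    - [[-0.22,-0.45,0],[0,0,0],1]
    - [[-0.22,-0.45,0],[0,0,0],1]
    - [[-0.22,-0.45,0],[0,0,0],1]
    - [[-0.22,-0.45,0],[0,0,0],1]
    - [[-0.22,-0.45,0],[0,0,0],1]
    - [[-0.22,-0.45,0],[0,0,0],1]
    - [[-0.22,-0.45,0],[0,0,0],1]

```text
clock: 2.6
ee_pos: [0.612, -0.1347, 0.3934]
eef_rot: [3.141, -0.001, -3.034]
contact_force: [1.3, 0.4, 1.0]
gripper_width: 0.0915
gripper_force: 0.0
```

```bash
cat >> h.py <<'E'
from scipy.spatial.transform import Rotation as Ro
def wrist(name):
    from plant import arm
    s=arm.read_state();c=arm.camera("wrist")
    T=np.eye(4);T[:3,:3]=Ro.from_euler("xyz",s["eef_rot"]).as_matrix();T[:3,3]=s["ee_pos"]
    M=np.linalg.inv(T@np.array(c["tool_from_camera"]));c["R"]=M[:3,:3];c["t"]=M[:3,3]
    pickle.dump(c,open(f"pics/{name}.pkl","wb"));cv2.imwrite(f"pics/{name}.png",c["pixels"][:,:,::-1])
    print({k:np.round(s[k],4).tolist() for k in("clock","joints","ee_pos","eef_rot","contact_force")});return c
E
python3 -c "
from h import *
c=wrist('w1');print(np.round(c['tool_from_camera'],3),c['fx'])"
```

```text
{'clock': 2.6, 'joints': [-0.2351, 0.3639, 1.061, 0.0003, 1.7176, -1.9135], 'ee_pos': [0.612, -0.1347, 0.3934], 'eef_rot': [3.141, -0.0007, -3.0339], 'contact_force': [1.2797, 0.3804, 0.9604]}
[[-0.001 -0.961 -0.275  0.078]
 [ 1.    -0.001 -0.    -0.   ]
 [ 0.    -0.275  0.961 -0.172]
 [ 0.     0.     0.     1.   ]] 309.0604275498153
```

View pics/w1.png

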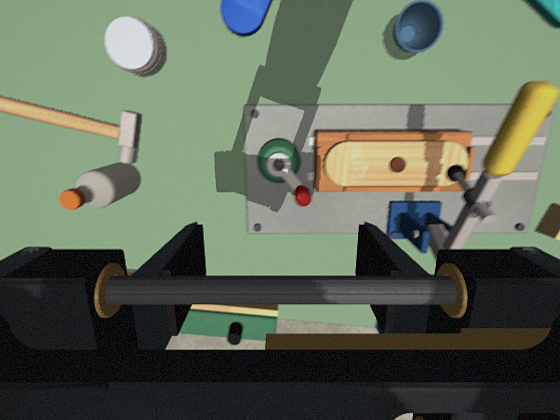

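The wrist view shows the crank hub at (280,165), red knob at (303,196), plug at (398,164), rubber foot at about (457,172), blue bracket at (415,225), and yellow handle from (500,170) to (540,90).

```bash
cat >> h.py <<'E'
BED=[0.58020569,0.0610145,0.10737186]
def tobed(w):
    a=BED[2];d=np.asarray(w)[:2]-BED[:2];return np.array([d@[np.cos(a),np.sin(a)],d@[-np.sin(a),np.cos(a)]])
def cen(c,lo,hi,box):
    "centroid of the HSV mask's largest blob in box u0,v0,u1,v1"
    u0,v0,u1,v1=box;h=cv2.cvtColor(c["pixels"][v0:v1,u0:u1],cv2.COLOR_RGB2HSV)
    n,l,st,ce=cv2.connectedComponentsWithStats(cv2.inRange(h,lo,hi));k=1+st[1:,4].argmax();return ce[k]+[u0,v0],st[k]+np.array([u0,v0,0,0,0])
E
python3 - <<'E'
from h import *
c=pickle.load(open("pics/w1.pkl","rb"))
for n,lo,hi,box,z in [("knob",(0,160,60),(6,255,255),(285,180,325,215),.118),("knob2",(170,160,60),(180,255,255),(285,180,325,215),.118),("plug",(0,60,20),(20,255,115),(380,148,416,180),.101),("green",(55,80,20),(85,255,140),(250,130,310,190),.08)]:
    try:
        p,st=cen(c,lo,hi,box);w=ray(c,*p,z);print(n,np.round(p,1),st,np.round(w,4),np.round(tobed(w),4))
    except Exception as e: print(n,e)
for n,p,z in [("hub",(280,165),.094),("c",(245,104),.03),("c",(247,233),.03),("c",(556,233),.03),("brL",(388,202),.08),("brR",(440,202),.08)]: print(n,np.round(tobed(ray(c,*p,z)),4))
im=cv2.resize(c["pixels"][80:250,230:560,::-1],(0,0),fx=2.4,fy=2.4,interpolation=cv2.INTER_CUBIC);cv2.imwrite("pics/w1c.png",im)
E
```

```text
knob [302.4 195.9] [295 186  15  20 213] [ 0.6472 -0.0979  0.118 ] [ 0.0496 -0.1652]
knob2 [297.  189.8] [296 189   3   3   5] [ 0.6387 -0.107   0.118 ] [ 0.0402 -0.1733]
plug [396.9 164.4] [390 157  15  15 152] [0.5875 0.0393 0.101 ] [ 0.0049 -0.0223]
green [277.4 156.5] [258 139  42  44 721] [ 0.5976 -0.1409  0.08  ] [-0.0043 -0.2026]
hub [ 0.0069 -0.1986]
c [-0.0842 -0.2563]
c [ 0.1434 -0.2599]
c [0.1438 0.3126]
brL [ 0.0698 -0.0225]
brR [0.0699 0.0623]
```

View pics/w1c.png

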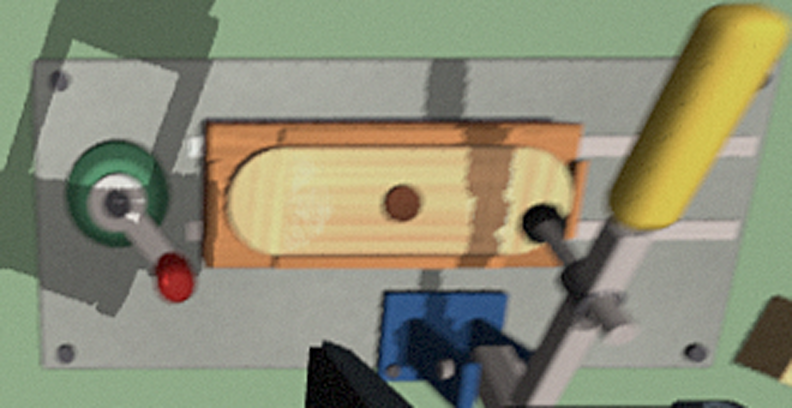

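The crop confirms the red knob at the end of the crank arm at crop (174,277), the hub at (118,202), the plug at (402,203) and the raised foot at (543,222). The crank is the only one of its kind, so I'll go close above the knob.

>>> move_arm:
  series:
    - [[-0.117,0.113,0.475],[0,0,0],1]
    - [[-0.117,0.113,0.475],[0,0,0],1]
    - [[-0.117,0.113,0.475],[0,0,0],1]
    - [[0,0,0],[0,0,0],1]

```text
clock: 3.15
ee_pos: [0.6406, -0.0945, 0.2468]
eef_rot: [3.139, -0.01, -3.032]
contact_force: [0.0, 0.1, 0.0]
gripper_width: 0.0913
gripper_force: 0.0
```

```bash
python3 - <<'E'
from h import *
c=wrist('w2')
h=cv2.cvtColor(c["pixels"],cv2.COLOR_RGB2HSV)
p,st=cen(c,(0,150,50),(8,255,255),(200,120,360,300));print(p,st)
for z in(.118,.142):w=ray(c,*p,z);print(z,w,tobed(w))
from plant import arm
print(tobed(arm.read_state()["ee_pos"]))
cv2.imwrite("pics/w2c.png",c["pixels"][60:320,100:560,::-1])
E
```

```text
{'clock': 3.15, 'joints': [-0.1644, 0.4258, 1.3186, 0.0002, 1.4074, -1.8443], 'ee_pos': [0.6406, -0.0945, 0.2468], 'eef_rot': [3.1387, -0.0098, -3.0325], 'contact_force': [0.0311, 0.0793, 0.0232]}
[277.52951699 201.8980322 ] [265 186  26  31 559]
0.118 [ 0.64646123 -0.09663576  0.118     ] [ 0.04897929 -0.1638427 ]
0.142 [ 0.63994702 -0.09718155  0.142     ] [ 0.04244411 -0.16368725]
[ 0.04463766 -0.16218432]
```

View pics/w2c.png

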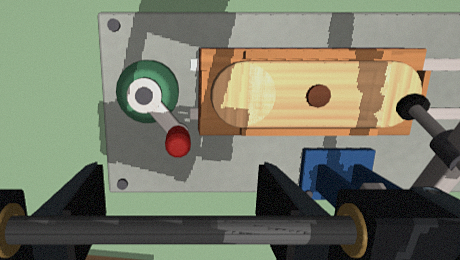

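The crop shows the knob at full-frame (277,202), 26 px wide (24.5 mm, as it should be), and the fingers straddle it. Descending to take it.

>>> move_arm:
  series:
    - [[0,-0.005,0.467],[0,0,0],1]
    - [[0,-0.005,0.467],[0,0,0],1]
    - [[0,-0.005,0.467],[0,0,0],1]
    - [[0,0,0],[0,0,0],1]
    - [[0,0,0],[0,0,0],0]
    - [[0,0,0],[0,0,0],0]
    - [[0,0,0],[0,0,0],0]
    - [[0,0,0],[0,0,0],0]
    - [[0,0,0],[0,0,0],0]
    - [[0,0,0],[0,0,0],0]
  squeeze: 15

```text
clock: 4.45
ee_pos: [0.6428, -0.0972, 0.1113]
eef_rot: [3.141, -0.0, -3.034]
contact_force: [-0.4, -0.6, 0.9]
gripper_width: 0.0338
gripper_force: 0.0
```

```bash
python3 - <<'E'
from h import *
from plant import arm
c=pickle.load(open("pics/w2.pkl","rb"))
s=arm.read_state();print({k:np.round(v,4).tolist() for k,v in s.items()});print(tobed(s["ee_pos"]))
for n,p,z in [("hub",(243.5,156),.094),("plug",(417.5,156),.101),("c",(199,72),.03),("c",(208,252),.03)]:print(n,tobed(ray(c,*p,z)))
print(cen(c,(0,60,20),(20,255,115),(395,135,440,175)))
E
```

```text
{'clock': 4.45, 'joints': [-0.1678, 0.5099, 1.5269, 0.0001, 1.1049, -1.8464], 'joint_vel': [0.0004, 0.0006, 0.0007, -0.0004, -0.0031, 0.0008], 'joint_torque': [0.0003, -49.6179, -21.5721, -0.0496, 0.066, 0.0002], 'ee_pos': [0.6428, -0.0972, 0.1113], 'eef_rot': [3.1415, -0.0001, -3.0338], 'contact_force': [-0.4454, -0.5569, 0.887], 'ft_torque': [0.0487, -0.0307, 0.0161], 'gripper_force': 0.0, 'gripper_width': 0.0338}
[ 0.04530463 -0.16399179]
hub [ 0.00571217 -0.19955866]
plug [ 0.00476249 -0.0202589 ]
c [-0.08438527 -0.25596668]
c [ 0.14384246 -0.25941976]
(array([418.13564669, 156.76971609]), array([406, 145,  24,  22, 317]))
```

>>> move_arm:
  series:
    - [[0,0,0.04],[0,0,0],0]
    - [[0,0,0],[0,0,0],0]
    - [[0,0,0],[0,0,0],0]

```text
clock: 4.82
ee_pos: [0.6432, -0.0971, 0.1078]
eef_rot: [3.142, 0.001, -3.034]
contact_force: [-0.1, 0.1, 4.5]
gripper_width: 0.0241
gripper_force: 15.0
```

```bash
python3 - <<'E'
from h import *
from plant import arm
s=arm.read_state();print({k:np.round(s[k],4).tolist() for k in("ee_pos","contact_force","gripper_force","gripper_width","ft_torque")});print(tobed(s["ee_pos"]))
t0=np.radians(41);t=t0-np.radians(18)*np.arange(21);d=np.diff(np.c_[np.cos(t),np.sin(t)]*.55,axis=0)
print(np.round(np.c_[-d[:,0],d[:,1]],3).tolist())
E
```

```text
{'ee_pos': [0.6432, -0.0971, 0.1078], 'contact_force': [-0.1128, 0.06, 4.4721], 'gripper_force': 15.0005, 'gripper_width': 0.0241, 'ft_torque': [0.1477, 0.0264, 0.0286]}
[ 0.04572091 -0.16396716]
[[-0.091, -0.146], [-0.042, -0.167], [0.012, -0.172], [0.064, -0.16], [0.111, -0.132], [0.146, -0.091], [0.167, -0.042], [0.172, 0.012], [0.16, 0.064], [0.132, 0.111], [0.091, 0.146], [0.042, 0.167], [-0.012, 0.172], [-0.064, 0.16], [-0.111, 0.132], [-0.146, 0.091], [-0.167, 0.042], [-0.172, -0.012], [-0.16, -0.064], [-0.132, -0.111]]
```

>>> move_arm:
  series:
    - [[-0.091,-0.146,0],[0,0,0],0]
    - [[-0.042,-0.167,0],[0,0,0],0]
    - [[0.012,-0.172,0],[0,0,0],0]
    - [[0.064,-0.16,0],[0,0,0],0]
    - [[0.111,-0.132,0],[0,0,0],0]

```text
clock: 5.45
ee_pos: [0.6443, -0.1746, 0.1076]
eef_rot: [3.137, -0.004, -3.035]
contact_force: [-7.5, 8.2, 9.8]
gripper_width: 0.0245
gripper_force: 15.0
```

```bash
python3 - <<'E'
from h import *
from plant import arm
s=arm.read_state();print({k:np.round(s[k],4).tolist() for k in("contact_force","gripper_force","gripper_width","ft_torque")});print(tobed(s["ee_pos"]))
E
```

```text
{'contact_force': [-7.5248, 8.1937, 9.8263], 'gripper_force': 15.0053, 'gripper_width': 0.0245, 'ft_torque': [1.7644, 1.1902, 0.0674]}
[ 0.03847249 -0.24112991]
```

>>> move_arm:
  series:
    - [[0.146,-0.091,0],[0,0,0],0]
    - [[0.167,-0.042,0],[0,0,0],0]
    - [[0.172,0.012,0],[0,0,0],0]
    - [[0.16,0.064,0],[0,0,0],0]
    - [[0.132,0.111,0],[0,0,0],0]
    - [[0.091,0.146,0],[0,0,0],0]
    - [[0.042,0.167,0],[0,0,0],0]
    - [[-0.012,0.172,0],[0,0,0],0]
    - [[-0.064,0.16,0],[0,0,0],0]
    - [[-0.111,0.132,0],[0,0,0],0]
    - [[-0.146,0.091,0],[0,0,0],0]
    - [[-0.167,0.042,0],[0,0,0],0]
    - [[-0.172,-0.012,0],[0,0,0],0]
    - [[-0.16,-0.064,0],[0,0,0],0]
    - [[-0.132,-0.111,0],[0,0,0],0]

```text
clock: 7.32
ee_pos: [0.6429, -0.0966, 0.1077]
eef_rot: [3.141, -0.002, -3.033]
contact_force: [-4.0, -0.7, 7.0]
gripper_width: 0.0246
gripper_force: 15.0
```

```bash
python3 - <<'E'
from h import *
from plant import arm
s=arm.read_state();print({k:np.round(s[k],4).tolist() for k in("contact_force","gripper_force","gripper_width","ft_torque")});print(tobed(s["ee_pos"]))
c=arm.camera("top");pickle.dump(c,open("pics/top2.pkl","wb"))
c=wrist("w3")
E
```

```text
{'contact_force': [-3.9634, -0.7404, 6.955], 'gripper_force': 15.0031, 'gripper_width': 0.0246, 'ft_torque': [-0.2201, 0.6731, -0.0192]}
[ 0.04540712 -0.16337307]
{'clock': 7.375, 'joints': [-0.1685, 0.5154, 1.5269, -0.0018, 1.0983, -1.8468], 'ee_pos': [0.6447, -0.0985, 0.1077], 'eef_rot': [-3.1398, 0.0005, -3.0333], 'contact_force': [0.6873, -1.3655, 6.2262]}
```

>>> move_arm:
  series:
    - [[-0.091,-0.146,0],[0,0,0],0]
    - [[-0.042,-0.167,0],[0,0,0],0]
    - [[0.012,-0.172,0],[0,0,0],0]
    - [[0.064,-0.16,0],[0,0,0],0]
    - [[0.111,-0.132,0],[0,0,0],0]
    - [[0.146,-0.091,0],[0,0,0],0]
    - [[0.167,-0.042,0],[0,0,0],0]
    - [[0.172,0.012,0],[0,0,0],0]
    - [[0.16,0.064,0],[0,0,0],0]
    - [[0.132,0.111,0],[0,0,0],0]
    - [[0.091,0.146,0],[0,0,0],0]
    - [[0.042,0.167,0],[0,0,0],0]
    - [[-0.012,0.172,0],[0,0,0],0]
    - [[-0.064,0.16,0],[0,0,0],0]
    - [[-0.111,0.132,0],[0,0,0],0]
    - [[-0.146,0.091,0],[0,0,0],0]
    - [[-0.167,0.042,0],[0,0,0],0]
    - [[0,0,0],[0,0,0],0]

```text
clock: 9.68
ee_pos: [0.596, -0.0819, 0.1077]
eef_rot: [3.14, 0.001, -3.033]
contact_force: [1.7, 1.5, 7.3]
gripper_width: 0.0244
gripper_force: 15.0
```

```bash
python3 - <<'E'
from h import *
from plant import arm
s=arm.read_state();print({k:np.round(s[k],4).tolist() for k in("contact_force","gripper_force","gripper_width")});b=tobed(s["ee_pos"]);print(b,np.degrees(np.arctan2(b[1]+.1995,b[0]-.004)))
c=pickle.load(open("pics/top.pkl","rb"))
print("cam bed",tobed(-np.array(c["R"]).T@np.array(c["t"])))
B=lambda p,z:np.round(tobed(ray(c,*p,z)),4)
p,st=cen(c,(0,60,20),(20,255,115),(262,176,280,192));print("plug",p,st,B(p,.101))
for n,lo,hi,box,z in [("blue",(95,120,30),(125,255,255),(230,135,268,172),.045),("yel",(20,150,80),(35,255,255),(235,165,265,215),.243)]:
    p,st=cen(c,lo,hi,box);u0,v0,u1,v1=box
    m=cv2.inRange(cv2.cvtColor(c["pixels"],cv2.COLOR_RGB2HSV),lo,hi);ys,xs=np.nonzero(m[v0:v1,u0:u1]);
    b=np.array([B((x+u0,y+v0),z) for x,y in zip(xs,ys)]);print(n,p,"mean",b.mean(0),"y range",b[:,1].min(),b[:,1].max())
    for lo_ in np.arange(b[:,0].min(),b[:,0].max(),.012):
        k=b[(b[:,0]>=lo_)&(b[:,0]<lo_+.012),1];print("  x",round(lo_,3),k.min(),k.max(),round((k.min()+k.max())/2,4))
w=wrist("w4")
E
```

```text
{'contact_force': [1.7348, 1.5245, 7.3132], 'gripper_force': 15.0014, 'gripper_width': 0.0244}
[ 0.00035145 -0.14374242] 93.74387013783794
cam bed [-0.32385158  0.01111684]
plug [270.38095238 183.0952381 ] [267 180   8   7  42] [ 0.0007 -0.018 ]
blue [256.11340206 155.9742268 ] mean [0.10722514 0.04292797] y range 0.0008 0.0874
  x 0.075 0.0011 0.0853 0.0432
  x 0.087 0.0008 0.0874 0.0441
  x 0.099 0.0022 0.0866 0.0444
  x 0.111 0.001 0.0855 0.0433
  x 0.123 0.0033 0.0874 0.0454
  x 0.135 0.0024 0.0869 0.0446
  x 0.147 0.0181 0.073 0.0456
yel [249.75254237 192.98983051] mean [-0.05449458  0.04376203] y range 0.0302 0.0579
  x -0.097 0.0322 0.0568 0.0445
  x -0.085 0.0312 0.0566 0.0439
  x -0.073 0.0302 0.0579 0.044
  x -0.061 0.0317 0.0572 0.0445
  x -0.049 0.0307 0.0562 0.0434
  x -0.037 0.0302 0.0553 0.0428
  x -0.025 0.0315 0.0541 0.0428
  x -0.013 0.0395 0.0504 0.045
{'clock': 9.675, 'joints': [-0.1565, 0.4426, 1.6557, 0.0019, 1.0422, -1.8368], 'ee_pos': [0.596, -0.0819, 0.1077], 'eef_rot': [3.1403, 0.0014, -3.0331], 'contact_force': [1.7348, 1.5245, 7.3132]}
```

View pics/w4.png

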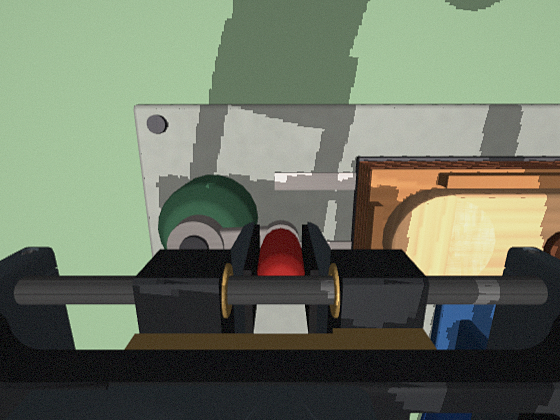

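The frame shows the knob held at (280,253), with the hub at (193,243). From the top view, the plug at y −18 mm and the presser plane at y 44 mm need 62 mm of travel, which is 2 turns plus 24°.

>>> move_arm:
  series:
    - [[-0.172,-0.012,0],[0,0,0],0]
    - [[-0.16,-0.064,0],[0,0,0],0]
    - [[-0.132,-0.111,0],[0,0,0],0]
    - [[-0.091,-0.146,0],[0,0,0],0]
    - [[-0.02,-0.054,0],[0,0,0],0]
    - [[0,0,0],[0,0,0],0]
    - [[0,0,0],[0,0,0],0]

```text
clock: 10.6
ee_pos: [0.6558, -0.1162, 0.1077]
eef_rot: [-3.14, -0.001, -3.034]
contact_force: [-1.1, -2.3, 6.1]
gripper_width: 0.0244
gripper_force: 15.0
```

```bash
python3 - <<'E'
from h import *
from plant import arm
s=arm.read_state();print({k:np.round(s[k],4).tolist() for k in("contact_force","gripper_force","gripper_width")});b=tobed(s["ee_pos"]);print(b,np.degrees(np.arctan2(b[1]+.1995,b[0]-.004)))
c=pickle.load(open("pics/top2.pkl","rb"))
p,st=cen(c,(0,60,20),(20,255,115),(250,176,268,194));print("plug top2",p,st,tobed(ray(c,*p,.101)))
a=arm.camera("side");pickle.dump(a,open("pics/side1.pkl","wb"));t=arm.camera("top")["pixels"]
k=cv2.resize(a["pixels"][170:310,170:300],None,fx=4,fy=4,interpolation=cv2.INTER_CUBIC)
t=cv2.resize(t[125:265,220:290],None,fx=4,fy=4,interpolation=cv2.INTER_CUBIC)
cv2.imwrite("pics/st1.png",np.hstack([k,t])[:,:,::-1])
E
```

```text
{'contact_force': [-1.1061, -2.2939, 6.0879], 'gripper_force': 15.0008, 'gripper_width': 0.0244}
[ 0.05615237 -0.18428133] 16.267861492909503
plug top2 [260.80952381 184.07142857] [258 181   7   7  42] [0.00032068 0.0113964 ]
```

View pics/st1.png

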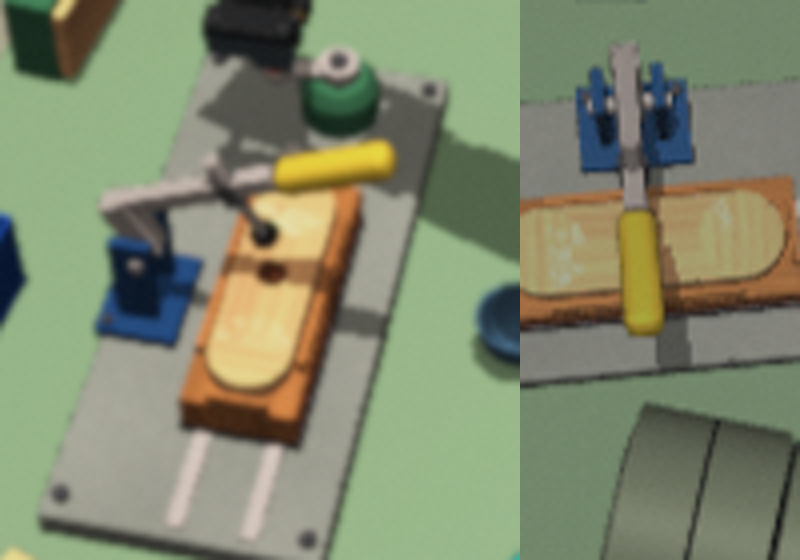

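The picture shows the jig moved so the plug (side crop (272,270)) lies just below the raised foot (265,233); in the top crop the handle hides the plug. I'll check the alignment numerically in the side view.

```bash
python3 - <<'E'
from h import *
a=pickle.load(open("pics/side1.pkl","rb"));s0=pickle.load(open("pics/side.pkl","rb"))
P=lambda u,v:((u+.5)/4-.5+170,(v+.5)/4-.5+170)
for n,p,z in [("plug",(272,270),.101),("corner +,+",(43,522),.03),("corner +,- hidden? -,-",(445,95),.03),("base",(97,332),.035),("base",(178,345),.035),("base",(200,262),.035)]: print(n,np.round(tobed(ray(a,*P(*p),z)),4))
p,st=cen(a,(20,150,80),(35,255,255),(235,195,275,225));print("handle",p,tobed(ray(a,*p,.243)))
for n,c,box in (("before",s0,(225,215,250,240)),("after",a,(230,230,246,244))):
    try:p,st=cen(c,(0,60,10),(12,255,110),box);print(n,"plug",p,st,tobed(ray(c,*p,.101)))
    except Exception as e:print(e)
# predicted pixel of the plug top under presser plane
def W(b): x,y,q=BED; return [x+np.cos(q)*b[0]-np.sin(q)*b[1],y+np.sin(q)*b[0]+np.cos(q)*b[1],b[2]]
for b in [(.002,.044,.101),(-.054,.044,.243),(.14,.26,.03),(-.09,-.26,.03)]:
    u,v=proj(a,W(b));print(b,np.round([(u-169.5)*4-.5,(v-169.5)*4-.5]))
E
```

```text
plug [0.0046 0.0444]
corner +,+ [0.1351 0.2684]
corner +,- hidden? -,- [-0.0846 -0.2363]
base [0.1467 0.0891]
base [0.0771 0.088 ]
base [0.0825 0.0005]
handle [253.31203008 211.38345865] [-0.0510571   0.04321572]
before plug [242.  223.5] [240 222   5   4  16] [ 0.0043827 -0.0138074]
after plug [237.42105263 237.57894737] [235 236   6   4  19] [0.00480822 0.04628454]
(0.002, 0.044, 0.101) [275. 270.]
(-0.054, 0.044, 0.243) [338. 168.]
(0.14, 0.26, 0.03) [ 40. 512.]
(-0.09, -0.26, 0.03) [456.  77.]
```

The side view agrees: plug y is 44–46 mm, handle 43 mm, bracket centre 44 mm. Releasing the knob and going above the handle, tilted to match it.

>>> move_arm:
  series:
    - [[0,0,0],[0,0,0],1]
    - [[0,0,0],[0,0,0],1]
    - [[0,0,0],[0,0,0],1]
    - [[0,0,-0.545],[0,0,0],1]
    - [[0,0,-0.545],[0,0,0],1]
    - [[0,0,-0.545],[0,0,0],1]
    - [[0,0,-0.545],[0,0,0],1]
    - [[0,0,-0.545],[0,0,0],1]
    - [[0.087,0.456,0],[0,0,0],1]
    - [[0.087,0.456,0],[0,0,0],1]
    - [[0.087,0.456,0],[0,0,0],1]
    - [[0.087,0.456,0],[0,0,0],1]
    - [[0.087,0.456,0],[0,0,0],1]
    - [[0,0,0],[0,0.0478,0],1]
    - [[0,0,0],[0,0.0478,0],1]
    - [[0,0,0],[0,0.0478,0],1]
    - [[0,0,0],[0,0,0],1]

```text
clock: 12.82
ee_pos: [0.5903, 0.1064, 0.3749]
eef_rot: [-3.141, -0.457, -3.034]
contact_force: [0.1, -0.2, -0.1]
gripper_width: 0.0913
gripper_force: 0.0
```

```bash
python3 - <<'E'
from h import *
from plant import arm
c=wrist("w5");s=arm.read_state();b=tobed(s["ee_pos"]);print("tcp bed",b,s["gripper_width"])
R=Ro.from_euler("xyz",s["eef_rot"]).as_matrix();a=BED[2];print("tool z bed",Ro.from_euler("z",-a).as_matrix()@R[:,2])
p,st=cen(c,(20,150,60),(35,255,255),(0,0,560,420));print("yellow",p,st,tobed(ray(c,*p,.243)))
t=arm.camera("side")["pixels"]
k=cv2.resize(t[130:330,130:330],None,fx=2,fy=2)
cv2.imwrite("pics/w5v.png",np.hstack([cv2.resize(c["pixels"],(400,300)),k[:300]])[:,:,::-1])
E
```

```text
{'clock': 12.825, 'joints': [0.1491, 0.5962, 0.8034, 0.0223, 2.1982, -1.5204], 'ee_pos': [0.5903, 0.1064, 0.3749], 'eef_rot': [-3.1413, -0.4567, -3.034], 'contact_force': [0.0527, -0.22, -0.0646]}
tcp bed [0.01380243 0.04399889] 0.09129977150479626
tool z bed [-4.37560814e-01 -2.09338460e-04 -8.99188796e-01]
yellow [279.62618432 187.98621878] [ 267  142   27   93 2322] [-0.05350496  0.04308027]
```

View pics/w5v.png

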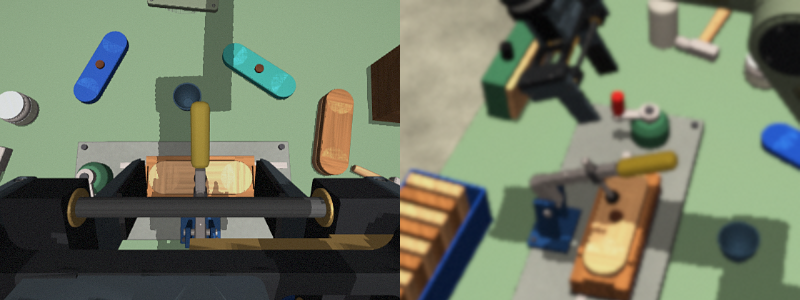

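The left half shows the handle centred at u=200 (of 400) between the open fingers with the jig's edge at u 147–253 behind it. The right half shows the arm still up and the plug under the foot. One numeric check of the jig's symmetry around the presser plane before descending.

```bash
python3 - <<'E'
from h import *
c=pickle.load(open("pics/w5.pkl","rb"));h=cv2.cvtColor(c["pixels"],cv2.COLOR_RGB2HSV)
m=cv2.inRange(h,(5,90,30),(19,255,255))
for v in range(214,236,3):
    xs=np.nonzero(m[v,190:370])[0]+190
    if len(xs): 
        e=[tobed(ray(c,x,v,.087)) for x in(xs.min()-.5,xs.max()+.5)];print(v,xs.min(),xs.max(),np.round(e,4).tolist(),round((e[0][1]+e[1][1])/2,4))
for v in (150,165,180,195,210):
    xs=np.nonzero(cv2.inRange(h,(20,120,40),(35,255,255))[v])[0];print(v,xs.min(),xs.max(),round(tobed(ray(c,(xs.min()+xs.max())/2,v,.243))[1],4))
E
```

```text
220 205 355 [[-0.0386, -0.0738], [-0.0384, 0.1603]] 0.0432
223 205 355 [[-0.0339, -0.0736], [-0.0338, 0.1601]] 0.0432
226 205 355 [[-0.0292, -0.0734], [-0.0291, 0.1599]] 0.0432
229 205 355 [[-0.0246, -0.0732], [-0.0245, 0.1597]] 0.0432
232 203 358 [[-0.02, -0.0761], [-0.0198, 0.1641]] 0.044
235 203 358 [[-0.0154, -0.0759], [-0.0152, 0.1639]] 0.044
150 267 552 0.1842
165 267 292 0.0429
180 267 292 0.0429
195 267 292 0.0429
210 267 292 0.0429
```

The jig is centred at 43–44 mm and the handle at 43 mm, so they align within about 1 mm. Descending on the handle and closing.

>>> move_arm:
  series:
    - [[0.007,-0.0025,0.417],[0,0,0],1]
    - [[0.007,-0.0025,0.417],[0,0,0],1]
    - [[0.007,-0.0025,0.417],[0,0,0],1]
    - [[0.007,-0.0025,0.417],[0,0,0],1]
    - [[0,0,0],[0,0,0],1]
    - [[0,0,0],[0,0,0],0]
    - [[0,0,0],[0,0,0],0]
    - [[0,0,0],[0,0,0],0]
    - [[0,0,0],[0,0,0],0]
    - [[0,0,0],[0,0,0],0]
    - [[0,0,0],[0,0,0],0]
    - [[0,0,0],[0,0,0],0]
    - [[0,0,0],[0,0,0],0]
  squeeze: 45

```text
clock: 14.55
ee_pos: [0.5136, 0.0975, 0.2308]
eef_rot: [3.14, -0.451, -3.033]
contact_force: [0.7, 2.2, -0.5]
gripper_width: 0.0278
gripper_force: 45.0
```

```bash
cat > st.py <<'E'
from h import *
from plant import arm
s=arm.read_state();print({k:np.round(s[k],4).tolist() for k in("clock","contact_force","ft_torque","gripper_force","gripper_width","eef_rot")})
a=BED[2];R=Ro.from_euler("z",-a).as_matrix()@Ro.from_euler("xyz",s["eef_rot"]).as_matrix()
b=np.r_[tobed(s["ee_pos"]),s["ee_pos"][2]];g=b-.019*R[:,2];print("tcp",np.round(b,4),"grasp",np.round(g,4),"tilt",round(np.arcsin(-R[0,2]),4))
E
python3 - <<'E'
exec(open("st.py").read())
c=arm.camera("side");pickle.dump(c,open("pics/side2.pkl","wb"))
p,st=cen(c,(20,120,60),(35,255,255),(225,190,280,230));print(p,st)
E
```

```text
{'clock': 14.55, 'contact_force': [0.6733, 2.1625, -0.5374], 'ft_torque': [0.321, -0.2541, -0.0734], 'gripper_force': 44.9984, 'gripper_width': 0.0278, 'eef_rot': [3.1405, -0.4505, -3.0331]}
tcp [-0.0623  0.0434  0.2308] grasp [-0.054   0.0434  0.2479] tilt 0.4505
[260.78070175 209.72807018] [253 205  15  11 114]
```

>>> move_arm:
  series:
    - [[0.0127,0,0.1017],[0,-0.0159,0],0]
    - [[0.0127,0,0.1017],[0,-0.0159,0],0]
    - [[0.0127,0,0.1017],[0,-0.0159,0],0]
    - [[0.0127,0,0.1017],[0,-0.0159,0],0]
    - [[0.0127,0,0.1017],[0,-0.0159,0],0]
    - [[0.0127,0,0.1017],[0,-0.0159,0],0]
    - [[0,0,0],[0,0,0],0]

```text
clock: 15.48
ee_pos: [0.4876, 0.0946, 0.1758]
eef_rot: [3.141, -0.148, -3.033]
contact_force: [3.9, 2.1, -0.7]
gripper_width: 0.0277
gripper_force: 45.0
```

```bash
python3 st.py
```

```text
{'clock': 15.475, 'contact_force': [3.9408, 2.1156, -0.7258], 'ft_torque': [0.3834, 0.0351, 0.1083], 'gripper_force': 44.9991, 'gripper_width': 0.0277, 'eef_rot': [3.1407, -0.1476, -3.0334]}
tcp [-0.0885  0.0433  0.1758] grasp [-0.0857  0.0433  0.1946] tilt 0.1476
```

>>> move_arm:
  series:
    - [[0.0127,0,0.1017],[0,-0.0159,0],0]
    - [[0.0127,0,0.1017],[0,-0.0159,0],0]
    - [[0.0127,0,0.1017],[0,-0.0159,0],0]
    - [[0,0,0],[0,0,0],0]
    - [[0,0,0],[0,0,0],0]

```text
clock: 16.1
ee_pos: [0.4814, 0.0939, 0.1475]
eef_rot: [3.141, 0.002, -3.033]
contact_force: [0.7, 2.8, 7.5]
gripper_width: 0.0278
gripper_force: 45.0
```

```bash
python3 - <<'E'
exec(open("st.py").read())
c=arm.camera("side");pickle.dump(c,open("pics/side3.pkl","wb"));t=arm.camera("top")
k=cv2.resize(c["pixels"][150:300,180:310],(0,0),fx=4,fy=4,interpolation=cv2.INTER_CUBIC)[:600]
k2=cv2.resize(t["pixels"][130:280,240:310],(0,0),fx=4,fy=4)[:600,:270]
cv2.imwrite("pics/lvl.png",np.hstack([k,k2])[:,:,::-1]);print(k.shape,k2.shape)
E
```

```text
{'clock': 16.1, 'contact_force': [0.6575, 2.7505, 7.4526], 'ft_torque': [0.2628, 0.5376, 0.1848], 'gripper_force': 45.0017, 'gripper_width': 0.0278, 'eef_rot': [3.1408, 0.0023, -3.0335]}
tcp [-0.0947  0.0433  0.1475] grasp [-0.0948  0.0433  0.1665] tilt -0.0023
(600, 520, 3) (600, 270, 3)
```

View pics/lvl.png

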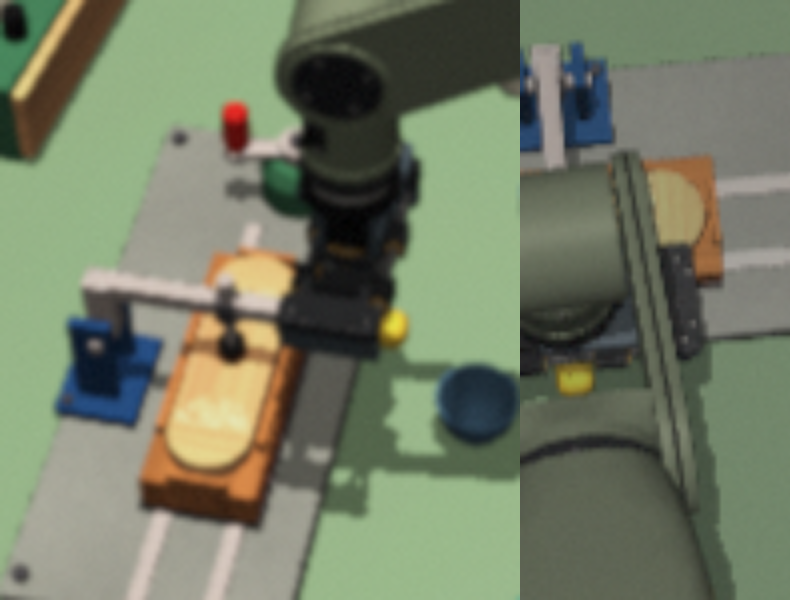

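The picture shows the arm near level with the foot on the plug at crop (232,345), the knob where I left it at (235,125), and the gripper on the handle with its yellow end at (395,328). The force of 7.5 N is below the expected 12–16 N, so I'll measure the lever angle by comparing rectified side images in the arm's plane.

```bash
cat > lev.py <<'E'
from h import *
import sys
PV=np.array([.107,.115])
def patch(c,ang,y0=.0435,ext=(-.135,.012),ze=(.02,.07)):
    xs=np.arange(ext[0],ext[1],.001);zs=np.arange(ze[0],ze[1],.001);X,Z=np.meshgrid(xs,zs)
    # rotate arm up by ang about the pivot (free end at -x rises)
    x=PV[0]+X*np.cos(ang)+Z*np.sin(ang);z=PV[1]-X*np.sin(ang)+Z*np.cos(ang)
    a=BED[2];w=np.stack([BED[0]+np.cos(a)*x-np.sin(a)*y0,BED[1]+np.sin(a)*x+np.cos(a)*y0,z],-1)
    p=w@np.array(c["R"]).T+np.array(c["t"]);u=c["cx"]+c["fx"]*p[...,0]/p[...,2];v=c["cy"]+c["fy"]*p[...,1]/p[...,2]
    return cv2.remap(cv2.cvtColor(c["pixels"],cv2.COLOR_RGB2GRAY),u.astype("f4"),v.astype("f4"),cv2.INTER_CUBIC).astype("f4")
def lever(ref,cur):
    A=patch(ref,.45);th=np.arange(-.1,.62,.005);r=[cv2.matchTemplate(patch(cur,.45-t),A,cv2.TM_CCOEFF_NORMED)[0,0] for t in th]
    i=int(np.argmax(r));k=np.polyfit(th[i-2:i+3],r[i-2:i+3],2);return -k[1]/2/k[0],r[i]
if __name__=="__main__":
    L=lambda n:pickle.load(open(f"pics/{n}.pkl","rb"))
    for n in sys.argv[1:]:
        print(n,[np.round(lever(L(r),L(n)),4).tolist() for r in("side","side1","side2")])
    # absolute bar angle from the edges of the rectified patches
    for n,a in(("side1",.45),(sys.argv[-1],0)):
        P=cv2.GaussianBlur(patch(L(n),a),(5,5),0)[:,20:125];g=np.abs(np.diff(P,axis=0));
        best=max((cv2.warpAffine(P,np.float32([[1,0,0],[-s,1,s*52]]),P.shape[::-1],borderMode=cv2.BORDER_REPLICATE).mean(1).std(),s) for s in np.arange(-.12,.121,.005));print(n,"residual slope",best)
E
python3 lev.py side side1 side2 side3
```

```text
side [[-0.0, 1.0], [-0.0001, 0.9769], [0.0195, 0.5749]]
side1 [[0.0033, 0.9773], [0.0, 1.0], [0.0002, 0.6177]]
side2 [[-0.0188, 0.573], [-0.0073, 0.6187], [-0.0, 1.0]]
side3 [[0.4741, 0.901], [0.4752, 0.8536], [0.5647, 0.5089]]
side1 residual slope (np.float32(33.304497), np.float64(-0.02499999999999991))
side3 residual slope (np.float32(38.09455), np.float64(-0.05499999999999994))
```

```bash
cat > lev2.py <<'E'
from lev import *
L=lambda n:pickle.load(open(f"pics/{n}.pkl","rb"))
def fit(ref,cur,e=.008):
    A=patch(ref,.45);th=np.arange(-.05,.60,.005);out=[]
    for t in th:
        m=cv2.matchTemplate(patch(cur,.45-t,ext=(-.135-e,.012+e),ze=(.02-e,.07+e)),A,cv2.TM_CCOEFF_NORMED);_,v,_,l=cv2.minMaxLoc(m);out.append((v,l))
    r=np.array([o[0] for o in out]);i=int(np.argmax(r));k=np.polyfit(th[i-3:i+4],r[i-3:i+4],2)
    return round(-k[1]/2/k[0],4),round(float(r[i]),4),np.array(out[i][1])-int(e*1000)
if __name__=="__main__":
    for n in sys.argv[1:]:print(n,[fit(L(r),L(n)) for r in("side","side1")])
E
python3 lev2.py side1 side3
```

```text
side1 [(np.float64(0.0055), 0.9773, array([0, 0])), (np.float64(0.0001), 1.0, array([0, 0]))]
side3 [(np.float64(0.437), 0.9212, array([-2, -4])), (np.float64(0.4373), 0.8727, array([-1, -3]))]
```

>>> move_arm:
  series:
    - [[0.002,0,0.03],[0,-0.003,0],0]
    - [[0,0,0],[0,0,0],0]
    - [[0,0,0],[0,0,0],0]
    - [[0,0,0],[0,0,0],0]

```text
clock: 16.7
ee_pos: [0.4809, 0.0939, 0.1451]
eef_rot: [3.141, 0.011, -3.034]
contact_force: [-1.9, 2.6, 11.5]
gripper_width: 0.0279
gripper_force: 45.0
```

```bash
python3 - <<'E'
exec(open("st.py").read())
c=arm.camera("side");pickle.dump(c,open("pics/side4.pkl","wb"))
E
python3 lev2.py side4
```

```text
{'clock': 16.7, 'contact_force': [-1.8959, 2.6017, 11.4813], 'ft_torque': [0.3366, 0.6149, 0.2173], 'gripper_force': 45.0027, 'gripper_width': 0.0279, 'eef_rot': [3.1408, 0.0115, -3.0335]}
tcp [-0.0952  0.0433  0.1451] grasp [-0.0954  0.0433  0.1641] tilt -0.0115
side4 [(np.float64(0.4468), 0.9171, array([-2, -3])), (np.float64(0.4503), 0.8679, array([-2, -4]))]
```

>>> move_arm:
  series:
    - [[0,0,0.01],[0,0,0],0]
    - [[0,0,0],[0,0,0],0]
    - [[0,0,0],[0,0,0],0]
    - [[0,0,0],[0,0,0],0]
    - [[0,0,0],[0,0,0],0]
    - [[0,0,0],[0,0,0],0]
    - [[0,0,0],[0,0,0],0]
    - [[0,0,0],[0,0,0],0]

```text
clock: 17.75
ee_pos: [0.4808, 0.0939, 0.1446]
eef_rot: [3.141, 0.012, -3.033]
contact_force: [-4.0, 2.2, 14.7]
gripper_width: 0.0275
gripper_force: 45.0
```

```bash
python3 - <<'E'
exec(open("st.py").read())
c=arm.camera("side");pickle.dump(c,open("pics/side5.pkl","wb"))
E
python3 lev2.py side5
```

```text
{'clock': 17.75, 'contact_force': [-4.0189, 2.2313, 14.6544], 'ft_torque': [0.3196, 0.5005, 0.2236], 'gripper_force': 45.0034, 'gripper_width': 0.0275, 'eef_rot': [3.1408, 0.0118, -3.0335]}
tcp [-0.0953  0.0433  0.1446] grasp [-0.0955  0.0433  0.1636] tilt -0.0118
side5 [(np.float64(0.4516), 0.9185, array([-2, -3])), (np.float64(0.4559), 0.8696, array([-2, -4]))]
```

The lever reads 0.45 rad, the push is 14.7 N (expected 12–16 N), the grip is 45 N, and the pose is steady. Handing in.

```bash
python3 -c "
from plant import arm
print(arm.sign_off())"
```

```text
the job is handed in; nothing more can be done
None
```

I turned the crank clockwise about 2.07 turns, which centred the plug under the presser to within about 2 mm by camera, then pushed the handle down to level (measured about 0.45 rad, 14.7 N) and handed in at 17.75 s still holding it; sign-off returned no verdict.

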